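# Fill the coaster holder to its line

### The job

The steel coaster holder on the banquet table already has one coaster in it. Add thick or thin coasters from the table, laid flat, until the top of the pile is level with the black line round the holder, neither clearly under nor over it, and leave the coaster that is not needed lying flat on the table, clear of the holder. Set the coasters down gently in the holder instead of letting them drop in, and leave the bottle, the tea glass and the shaker alone.

Things in the scene. Friction and masses are not known exactly. Their poses are not given: they have to be found in the camera images.
- holder: upright round steel tube, fixed, open on top: inner diameter 66 mm, wall 3 mm, 56 mm high. Two slots 44 mm wide from rim to table on its +y and -y sides let fingers holding a coaster along its y axis go down; curved walls stand on its +x and -x sides. Foot sheet (94 mm across) under 1 mm: coasters inside lie at table height. Origin on the axis at the table top, z up
- holder_mark (a point): centre of the black line, 2 mm high, round the inside and outside of the holder: on its axis, 46 mm above the table. The top of the pile must reach it: two thick and one thin coaster in any order. The coaster already inside (its centre on the holder's axis, on the table) may be thick or thin; the other three lie flat on the table
- thick_a_center (a point): round pale wooden thick coaster, 60 mm diameter, 18 mm thick; the point is its centre, half-way up (9 mm above its underside), z along its axis. Either side may face up. About 36 g. Same wood as the other coasters, known only by its thickness
- thick_b_center (a point): round pale wooden thick coaster, 60 mm diameter, 18 mm thick; the point is its centre, half-way up (9 mm above its underside), z along its axis. Either side may face up. About 36 g. Same wood as the other coasters, known only by its thickness
- thin_a_center (a point): round pale wooden thin coaster, 60 mm diameter, 10 mm thick; the point is its centre, half-way up (5 mm above its underside), z along its axis. Either side may face up. About 20 g. Same wood as the other coasters, known only by its thickness
- thin_b_center (a point): round pale wooden thin coaster, 60 mm diameter, 10 mm thick; the point is its centre, half-way up (5 mm above its underside), z along its axis. Either side may face up. About 20 g. Same wood as the other coasters, known only by its thickness
- bottle: bystander: green glass bottle, 60 mm diameter, 210 mm tall, standing loose; origin at the centre of its underside
- tea_glass: bystander: clear tea glass, 56 mm diameter, 85 mm tall, standing loose; origin at the centre of its underside
- shaker: bystander: white ceramic shaker, 42 mm diameter, 76 mm tall, standing loose; origin at the centre of its underside
Things that resemble listed ones, but are neither listed nor needed, are in the scene too. What is shaped like the part that bears thick_a_center but red or turquoise is not meant.

How it is judged:
By the outcome, as a careful person would: the job done as asked, in the order asked, and still so for the second after the job is handed in, with the robot touching nothing.
It also fails if it takes over 53 s, if anything falls off the work surface, if the arm or the gripper's body presses on something with over 40 N, if the wrist force passes 120 N, or if a joint passes its speed limit or range.

### The arm

A 6-joint arm with a two-finger parallel gripper is mounted at the origin on the work surface. World frame = base frame: x ahead of the robot, y to its left, z up, the work surface at z = 0. Lengths are in m, angles in rad, forces in N, time in s.
With the tool pointing down it reaches from about 0.25 to 0.725 m from the base axis. Payload 4 kg.
Tool frame: the origin (TCP) lies between the finger pads; the fingertips stand 11 mm ahead of it and the grasp point (between the pads) lies 8 mm behind it (bot.tip_extent is the distance from the TCP to the fingertips, in m); z points along the fingers, y is the line along which they close (so a half turn about z gives the same grasp; the last joint's range is limited). The gripper opens to 85 mm and grips with 20 to 120 N. Pads are 22 mm wide; open, the fingers measure 114 mm over their backs; the gripper's body (76 mm by 85 mm) begins 54 mm behind the grasp point. The pads swing forward as they close: fully open they stand 13 mm farther back than shut.
Start: joints at [1.219, 0.241, 0.005, 1.335, 0, 1.571], TCP at [0.172, 0.469, 0.242] pointing down, gripper open.
Joint ranges: [-2.72, 2.72], [-1.05, 1.87], [-1.09, 1.28], [-1.99, 2.15], [-1.42, 1.44], [-3.14, 3.14]. Speed limits (rad/s): [2.79, 2.79, 3.14, 3.14, 3.14, 3.14].

### API

Orientations are given as a unit quaternion [x, y, z, w].
In Python, from workcell import bot gives the robot as it stands. The module is installed in compiled form; this text tells all that it offers.
- The arm moves only by the tool drive_tool, never from a script. Its argument "rows" is a list of rows, each an object of numbers: "dx", "dy", "dz": the shift along the tool's x, y, z in units of 50 mm (1.0 is 50 mm); "wx", "wy", "wz": the turn, a rotation vector about the tool's x, y, z in units of 5 degrees (1.0 is 5 degrees); "hand": the finger opening in mm, from 0 to 85.4. A call has 1 to 20 rows; each row is the pose to reach, as a shift and turn from the pose commanded when the call began, along the tool's axes at that moment; what a row does not reach only later rows make up. A row lasts 1/10 s, in which the tool goes at most 50 mm and 8.59 degrees, less where a joint would pass 70% of its speed; a pose out of reach is approached as far as the arm can. A call with a gripper value outside its range is refused whole. The fingers move at their own pace and stop on an object; the grip force is fixed at half the most. Time passes only in rows, so rows that repeat a pose let the fingers close. It gives the time, the measured TCP pose, the force, the opening and the grip force at its end, in the units of the state.
- bot.get_obs(): the state, without advancing time (a new reading comes with each control period).
- bot.camera(name): name is "scene" or "top"; returns the picture (400x640x3 uint8, red, green, blue); there is no depth.
- bot.get_calibration(name): a dict with "vfov" (degrees; the focal length in pixels is half the picture's height over the tangent of half this angle, whatever the lens; pixels are square), "cx", "cy" (the principal point, pixels), "origin" and "rotation" of the camera in the world. Camera axes: x right, y up, looking along -z (the intrinsics and any distortion apply to the point x, -y, -z); pixel columns grow to the right and rows downward; lengths in m; the calibration is good to about 2 mm. A picture is of the moment at which its call begins. get_calibration takes no time and is no camera call.
- bot.job_done(): hands the job in; it is judged then, once.
Trained networks look in the newest picture that a camera, given by its name, has taken for a name from the list of things; names that differ only in an ending like _2 or _b are one class to them, and where a whole thing is asked for, a point or a joint stands for the part that bears it (a point fixed in the world has none). Each returns a list of dicts, best first, with "score" (0 to 1); they miss things now and then, are a little off and sometimes report something else, mostly with a low value. They report only what shows in the picture. A call takes as long as a camera call. They do not tell look-alikes from the thing itself.
- bot.look_for(camera, thing): "extent" ([centre column, centre row, width, height] in pixels, round what is visible of it).
- bot.outline_of(camera, thing): "region" (400x640 bool, what is visible of it) and "extent" ([centre column, centre row, width, height] in pixels, round what is visible of it).
The state is a dict: "clock": time; "joint_pos": joint angles; "joint_vel": joint speeds; "tau": joint torques, N m; "eef_pos": TCP position; "tool_rot": TCP orientation; "ft_force": force on the tool from outside, world axes, zero at the start; "ft_torque": the same for the moment, N m; "grip_width": finger opening in m; "grasp_force": force on a finger pad.
Only numpy, scipy, OpenCV 4.12 (cv2) and the standard library are available. Lean on these libraries where they do the work, as an engineer would, in place of code of your own. Each camera call takes 0.05 s, during which the arm holds its last target. There are 200 camera calls.

## Working session

There is one attempt and no reset: what is moved stays moved. The work goes in short steps, Python scripts to look and compute and a tool call to move; the robot and the scene stay as the last step left them, time stands still between calls to the robot, and variables do not carry over. Pictures are saved under pics/ and viewed, at most 10 in all, crops included, and the job is handed in when it is done.

Besides the shell and the picture viewer there is one more tool, called after "Call:" as name(argument=value, ...) on one line, values as JSON. drive_tool: Moves the arm, as the interface text tells. Its arguments: {"type":"object","properties":{"rows":{"type":"array","items":{"type":"object","properties":{"dx":{"type":"number"},"dy":{"type":"number"},"dz":{"type":"number"},"wx":{"type":"number"},"wy":{"type":"number"},"wz":{"type":"number"},"hand":{"type":"number"}}}}},"required":["rows"]}

```bash
mkdir -p pics; cat > h.py <<'E'
import numpy as np, cv2
from workcell import bot
def ray(cam,u,v):
    c=bot.get_calibration(cam); f=200/np.tan(np.radians(c['vfov'])/2)
    d=np.array([(u-c['cx'])/f,-(v-c['cy'])/f,-1.]); return np.array(c['origin']),np.array(c['rotation'])@d
def at(cam,u,v,z):
    o,d=ray(cam,u,v); return o+d*(z-o[2])/d[2]
def proj(cam,p):
    c=bot.get_calibration(cam); f=200/np.tan(np.radians(c['vfov'])/2)
    q=np.array(c['rotation']).T@(np.array(p)-c['origin']); return c['cx']+f*q[0]/-q[2], c['cy']-f*q[1]/-q[2]
E
python3 - <<'E'
from h import *
for n in('top','scene'):
    im=bot.camera(n); cv2.imwrite(f'pics/{n}0.png',im[:,:,::-1]); print(n,bot.get_calibration(n))
    for t in('holder','thick_a_center','thin_a_center'):
        for r in bot.look_for(n,t)[:7]:
            e=r['extent']; print(t,round(r['score'],2),np.round(e,1),np.round(at(n,e[0],e[1],.01),3))
o=bot.get_obs();print(o['clock'],o['eef_pos'],o['tool_rot'],o['grip_width'])
E
```

```text
top {'vfov': 57.179783674176484, 'cx': 320.2520381520937, 'cy': 193.1550578086251, 'origin': array([0.51005483, 0.01912881, 0.74614162]), 'rotation': array([ 0.04252042, -0.07275486, -0.70157753,  0.70759291])}Traceback (most recent call last):
  File "<stdin>", line 6, in <module>
  File "h.py", line 7, in at
    o,d=ray(cam,u,v); return o+d*(z-o[2])/d[2]
        ~~~^^^^^^^^^
  File "h.py", line 5, in ray
    d=np.array([(u-c['cx'])/f,-(v-c['cy'])/f,-1.]); return np.array(c['origin']),np.array(c['rotation'])@d
                                                                                 ~~~~~~~~~~~~~~~~~~~~~~~^~
ValueError: matmul: Input operand 1 has a mismatch in its core dimension 0, with gufunc signature (n?,k),(k,m?)->(n?,m?) (size 3 is different from 4)
```

```bash
sed -i "s/np.array(c\['rotation'\])/R.from_quat(c['rotation']).as_matrix()/; 1a from scipy.spatial.transform import Rotation as R" h.py
python3 - <<'E'
from h import *
for n in('top','scene'):
    im=bot.camera(n); cv2.imwrite(f'pics/{n}0.png',im[:,:,::-1]); print(n,bot.get_calibration(n))
    for t in('holder','thick_a_center','thin_a_center'):
        for r in bot.look_for(n,t)[:7]:
            e=r['extent']; print(t,round(r['score'],2),np.round(e,1),np.round(at(n,e[0],e[1],.01),3))
o=bot.get_obs();print(o['clock'],o['eef_pos'],o['tool_rot'],o['grip_width'])
E
```

```text
top {'vfov': 57.179783674176484, 'cx': 320.2520381520937, 'cy': 193.1550578086251, 'origin': array([0.51005483, 0.01912881, 0.74614162]), 'rotation': array([ 0.04252042, -0.07275486, -0.70157753,  0.70759291])}
holder 0.56 [306.6 214.6  49.8  50.9] [0.587 0.015 0.01 ]
thick_a_center 0.93 [179.7 193.8  33.4  34.6] [0.627 0.269 0.01 ]
thick_a_center 0.88 [184.9 146.7  34.5  33.6] [0.724 0.265 0.01 ]
thick_a_center 0.59 [179.1 248.6  34.4  32.1] [0.518 0.263 0.01 ]
thin_a_center 0.77 [449.2 258.8  35.4  32.4] [ 0.501 -0.272  0.01 ]
thin_a_center 0.29 [434.2 165.8  59.7  49.2] [ 0.692 -0.25   0.01 ]
scene {'vfov': 45.18712704349181, 'cx': 322.1060503110609, 'cy': 204.33188266614528, 'origin': array([1.20938633, 0.37877159, 0.6882944 ]), 'rotation': array([0.20241523, 0.35416715, 0.7944554 , 0.44992701])}
holder 0.62 [324.9 214.8  48.4  44.3] [0.583 0.013 0.01 ]
thick_a_center 0.85 [410.2 316.5  37.7  33.8] [0.724 0.263 0.01 ]
thick_a_center 0.73 [453.6 244.7  33.9  30.2] [0.528 0.27  0.01 ]
thick_a_center 0.69 [438.5 283.   38.3  37.7] [0.632 0.279 0.01 ]
thin_a_center 0.85 [242.9 156.1  24.1  18.7] [ 0.508 -0.258  0.01 ]
thin_a_center 0.33 [427.4 205.9  30.4  21.9] [0.448 0.185 0.01 ]
0.5 [0.17229726 0.46935673 0.24226826] [ 1.75010877e-01  9.84566499e-01 -3.86518159e-05 -1.23932161e-05] 0.08566280866080006
```

View pics/top0.png

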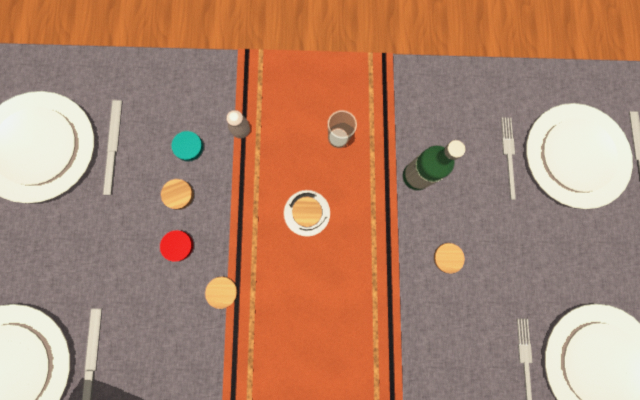

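View pics/scene0.png

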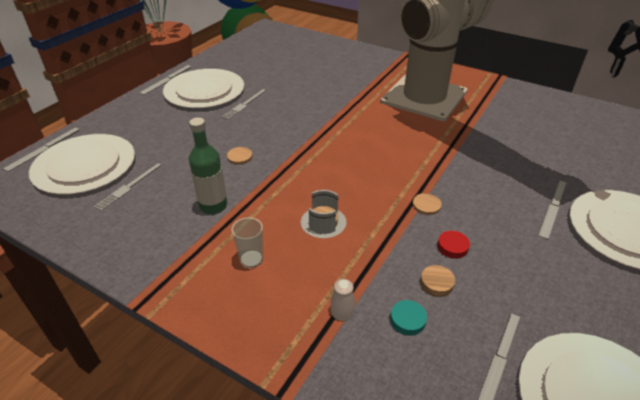

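```bash
cat >> h.py <<'E'
from scipy.optimize import minimize
def region(im,uv,w=26):
    hsv=cv2.cvtColor(im,cv2.COLOR_RGB2HSV); m=((hsv[...,1]>95)&(hsv[...,2]>60)).astype(np.uint8)
    k=np.zeros_like(m);u,v=map(int,uv);k[v-w:v+w,u-w:u+w]=1
    n,l,s,c=cv2.connectedComponentsWithStats(m*k); return l==l[v,u]
A=np.linspace(0,2*np.pi,60)
def sil(cam,x,y,z0,z1,r=.03,S=8):
    p=[proj(cam,(x+r*np.cos(a),y+r*np.sin(a),z)) for z in(z0,z1) for a in A]
    m=np.zeros((400,640),np.float32)
    h=cv2.convexHull(np.float32(p)); c0=h.min((0,1)).astype(int)-3
    n=70; b=np.zeros((n*S,n*S),np.uint8); cv2.fillPoly(b,[np.int32((h-c0+.5)*S)],255)
    m[c0[1]:c0[1]+n,c0[0]:c0[0]+n]=(cv2.resize(b,(n,n),interpolation=cv2.INTER_AREA)/255.)[:400-c0[1],:640-c0[0]]
    return m
def fit(cam,reg,x,y,z0,z1,r=.03):
    f=lambda q:np.abs(sil(cam,x+q[0]/100,y+q[1]/100,z0,z1,r)-reg).sum()/reg.sum()
    q=minimize(f,[0,0],method='Nelder-Mead',options=dict(initial_simplex=[[0,0],[1,0],[0,1]],xatol=.02,fatol=1e-3))
    return x+q.x[0]/100,y+q.x[1]/100,q.fun
E
python3 - <<'E'
from h import *
ims={n:cv2.imread(f'pics/{n}0.png')[:,:,::-1].copy() for n in('top','scene')}
P={'A':((176,194),(438,279)),'B':((221,292),(427,204)),'C':((450,258),(240,155)),'red':((176,245),(453,243)),'teal':((186,145),(409,316))}
for k,(a,b) in P.items():
    for n,uv in(('top',a),('scene',b)):
        rg=region(ims[n],uv); x,y,_=at(n,*uv,.01)
        print(k,n,rg.sum(),[np.round(fit(n,rg,x,y,0,t),4) for t in(.010,.018)])
c=[cv2.resize(ims['scene'][v-30:v+30,u-33:u+33],(260,236),interpolation=3) for u,v in((438,279),(427,204),(240,155),(324,213))]
c.append(cv2.resize(ims['top'][183:243,274:340],(260,236),interpolation=3)); c.append(c[0]*0)
cv2.imwrite('pics/crop1.png',np.vstack([np.hstack(c[:3]),np.hstack(c[3:])])[:,:,::-1])
E
```

```text
Traceback (most recent call last):
  File "h.py", line 27, in fit
    q=minimize(f,[0,0],method='Nelder-Mead',options=dict(initial_simplex=[[0,0],[1,0],[0,1]],xatol=.02,fatol=1e-3))
  File "h.py", line 26, in <lambda>
    f=lambda q:np.abs(sil(cam,x+q[0]/100,y+q[1]/100,z0,z1,r)-reg).sum()/reg.sum()
                      ~~~^^^^^^^^^^^^^^^^^^^^^^^^^^^^^^^^^^^
  File "h.py", line 19, in sil
    p=[proj(cam,(x+r*np.cos(a),y+r*np.sin(a),z)) for z in(z0,z1) for a in A]
       ~~~~^^^^^^^^^^^^^^^^^^^^^^^^^^^^^^^^^^^^^
  File "h.py", line 10, in proj
    c=bot.get_calibration(cam); f=200/np.tan(np.radians(c['vfov'])/2)
ValueError: time passes only in moves, steps and waits
```

Cache the calibration.

```bash
sed -i "s/c=bot.get_calibration(cam)/c=cal(cam)/; 3a import functools\ncal=functools.lru_cache(bot.get_calibration)" h.py
cat > m.py <<'E'
from h import *
ims={n:cv2.imread(f'pics/{n}0.png')[:,:,::-1].copy() for n in('top','scene')}
P={'A':((176,194),(438,279)),'B':((221,292),(427,204)),'C':((450,258),(240,155)),'red':((176,245),(453,243)),'teal':((186,145),(409,316))}
c=[cv2.resize(ims['scene'][v-30:v+30,u-33:u+33],(260,236),interpolation=3) for u,v in((438,279),(427,204),(240,155),(324,213))]
c.append(cv2.resize(ims['top'][183:243,274:340],(260,236),interpolation=3)); c.append(c[0]*0)
cv2.imwrite('pics/crop1.png',np.vstack([np.hstack(c[:3]),np.hstack(c[3:])])[:,:,::-1])
for k,(a,b) in P.items():
    for n,uv in(('top',a),('scene',b)):
        rg=region(ims[n],uv); x,y,_=at(n,*uv,.01)
        print(k,n,rg.sum(),[np.round(fit(n,rg,x,y,0,t),4) for t in(.010,.018)])
E
python3 m.py
```

```text
A top 787 [array([0.6278, 0.2769, 0.0435]), array([0.6268, 0.2748, 0.049 ])]
A scene 849 [array([0.6219, 0.2731, 0.0689]), array([0.6258, 0.2735, 0.0768])]
B top 1070 [array([0.4356, 0.1794, 0.2434]), array([0.4363, 0.1777, 0.2446])]
B scene 1350 [array([0.4353, 0.1761, 0.6389]), array([0.4387, 0.1562, 0.6179])]
C top 739 [array([ 0.5035, -0.2731,  0.0375]), array([ 0.5034, -0.2704,  0.1   ])]
C scene 346 [array([ 0.5033, -0.2735,  0.0943]), array([ 0.5036, -0.2732,  0.2977])]
red top 872 [array([0.5249, 0.2711, 0.0753]), array([0.5248, 0.2694, 0.0357])]
red scene 743 [array([0.521 , 0.2678, 0.1158]), array([0.5242, 0.268 , 0.0436])]
teal top 712 [array([0.7291, 0.264 , 0.0462]), array([0.7273, 0.2616, 0.0964])]
teal scene 880 [array([0.7191, 0.2588, 0.0985]), array([0.7214, 0.2598, 0.2238])]
```

View pics/crop1.png

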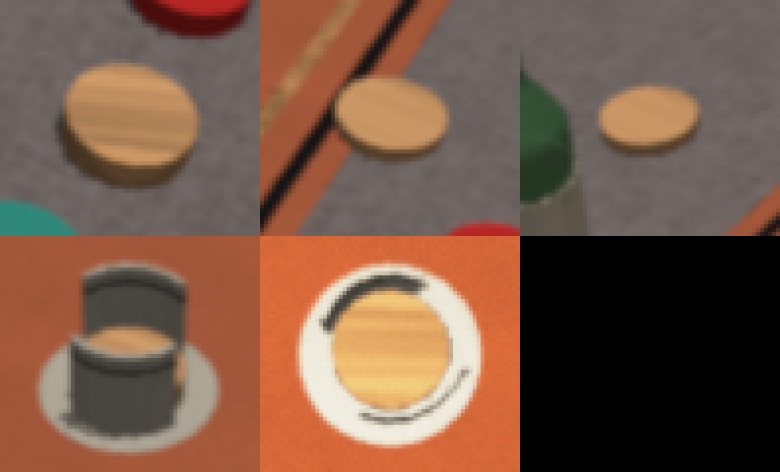

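```bash
cat > hold.py <<'E'
from h import *
S=4
def render(cam,x,y,th,w):
    u0,v0,n=w; L=np.zeros((n*S,n*S),np.uint8)
    pj=lambda P:np.int32(np.round((np.array([proj(cam,p) for p in P])-(u0,v0)+.5)*S))
    o=cal(cam)['origin']; c,s=np.cos(th),np.sin(th)
    def wall(k):
        a0=np.arcsin(22/34.5); half=np.pi/2-a0; q=[]
        aa=th+k*np.pi+np.linspace(-half,half,15)
        for a,b in zip(aa[:-1],aa[1:]):
            Q=[(x+r*np.cos(t),y+r*np.sin(t),z) for r in(.033,.036) for t in(a,b) for z in(0,.056)]
            cv2.fillConvexPoly(L,cv2.convexHull(pj(Q)),1)
    ks=sorted((0,1),key=lambda k:-np.hypot(o[0]-x-.035*np.cos(th+k*np.pi),o[1]-y-.035*np.sin(th+k*np.pi)))
    wall(ks[0])
    cv2.fillConvexPoly(L,cv2.convexHull(pj([(x+.03*np.cos(a),y+.03*np.sin(a),z) for a in A[::3] for z in(0,.018)])),0)
    wall(ks[1])
    return cv2.resize(L.astype(np.float32),(n,n),interpolation=cv2.INTER_AREA)
if __name__=='__main__':
    for n,(u,v) in(('top',(306,213)),('scene',(324,213))):
        im=cv2.imread(f'pics/{n}0.png'); w=(u-30,v-30,60)
        hsv=cv2.cvtColor(im,cv2.COLOR_BGR2HSV)[v-30:v+30,u-30:u+30]
        foot=((hsv[...,1]<95)|(hsv[...,2]<60)); 
        dark=((hsv[...,2]<(120 if n=='top' else 110))&(hsv[...,1]<110)).astype(float)
        k=cv2.morphologyEx(np.uint8(foot)*255,cv2.MORPH_CLOSE,np.ones((3,3)))
        x,y,_=at(n,u,v,.0)
        f=lambda q:np.abs(render(n,q[0]/100,q[1]/100,q[2]*.3,w)-dark).sum()/dark.sum()
        best=min((minimize(f,[x*100,y*100,t/.3],method='Nelder-Mead',options=dict(initial_simplex=np.array([x*100,y*100,t/.3])+np.vstack([np.zeros(3),np.eye(3)]),xatol=.02,fatol=1e-3)) for t in(-.5,-.1,.3)),key=lambda r:r.fun)
        print(n,np.round([best.x[0]/100,best.x[1]/100,np.degrees(best.x[2]*.3),best.fun],4),dark.sum())
        if n=='top':
            m=np.zeros((400,640),np.uint8);m[v-30:v+30,u-30:u+30]=k;cs=max(cv2.findContours(m,0,1)[0],key=cv2.contourArea);e=cv2.fitEllipse(cs);print('foot',e,at(n,*e[0],0))
            r=np.linalg.norm(at(n,e[0][0]+e[1][0]/2,e[0][1],0)-at(n,*e[0],0));print('r',r)
        d=np.hstack([im[v-30:v+30,u-30:u+30],cv2.cvtColor(np.uint8(dark*255),8),cv2.cvtColor(np.uint8(render(n,best.x[0]/100,best.x[1]/100,best.x[2]*.3,w)*255),8)])
        cv2.imwrite(f'pics/h_{n}.png',cv2.resize(d,None,fx=4,fy=4))
    cv2.imwrite('pics/h.png',np.vstack([cv2.imread('pics/h_top.png'),cv2.imread('pics/h_scene.png')]))
    # nearby bystanders
    for n in('top','scene'):
        bot.camera(n)
        for t in('bottle','tea_glass','shaker'):
            r=bot.look_for(n,t)[0];e=r['extent'];print(n,t,np.round(e),np.round(at(n,e[0],e[1]+(e[3]/2-6 if n=='scene' else 0),.0 if n=='scene' else .05),3))
E
python3 hold.py
```

```text
top [5.90800e-01 1.29000e-02 3.21072e+01 2.26330e+00] 80.0
foot ((306.5121154785156, 212.7296600341797), (45.16300582885742, 45.467628479003906), 68.0467758178711) [0.59231052 0.01527467 0.        ]
r 0.04618581226792579
scene [5.953e-01 1.590e-02 2.459e+01 1.753e-01] 900.0
top bottle [433. 165.  59.  48.] [ 0.684 -0.234  0.05 ]
top tea_glass [340. 130.  29.  39.] [ 0.752 -0.05   0.05 ]
top shaker [239. 123.  23.  28.] [0.763 0.151 0.05 ]
scene bottle [209. 167.  39.  98.] [ 0.689 -0.209  0.   ]
scene tea_glass [248. 243.  30.  50.] [ 0.762 -0.05   0.   ]
scene shaker [343. 299.  24.  35.] [0.766 0.157 0.   ]
```

View pics/h.png

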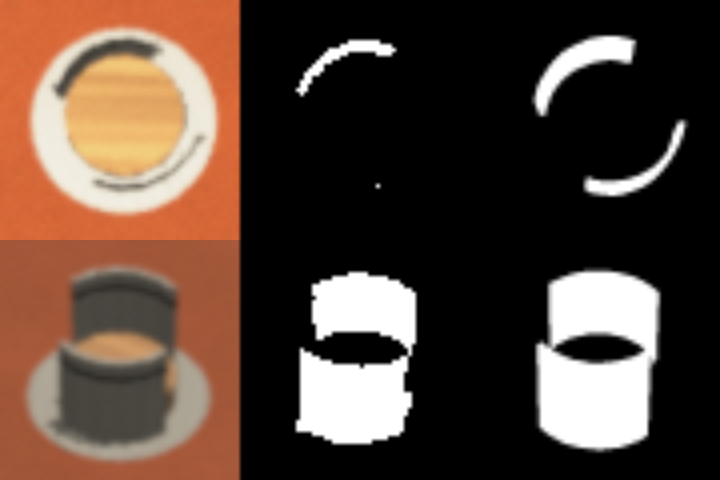

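```bash
python3 - <<'E'
from h import *
for c in((.5923,.0153),(.594,.0155)):
  for (a,b),z in(((93,182),.046),((204,137),.046),((160,48),.048),((57,92),.048)):
    p=at('top',a/4+276-.4,b/4+183-.4,z)[:2]-c; print(np.round(np.hypot(*p),4),np.round(np.degrees(np.arctan2(p[1],p[0])),1))
im=cv2.imread('pics/top0.png')
hsv=cv2.cvtColor(im,cv2.COLOR_BGR2HSV)
m=((hsv[...,1]>70)).astype(np.uint8);k=np.zeros_like(m);cv2.circle(k,(306,212),19,1,-1)
n,l,s,cc=cv2.connectedComponentsWithStats(m*k);rg=l==l[212,306];print(rg.sum(),fit('top',rg,.592,.0153,.018,.018))
from workcell import bot
print(bot.get_obs()['clock'])
E
```

```text
0.0374 157.3
0.0404 -108.2
0.0344 -29.4
0.0332 75.9
0.0389 158.6
0.0411 -110.4
0.0331 -31.1
0.0326 78.7
741 (np.float64(0.5940738220214844), np.float64(0.01536805419921875), np.float64(0.05270566953177716))
0.9
```

```bash
cat > go.py <<'E'
import sys
from h import *
def plan(x,y,z,yaw=None):
    o=bot.get_obs(); r=R.from_quat(o['tool_rot']); M=r.as_matrix()
    print('t',o['clock'],'pos',np.round(o['eef_pos'],4),'yawY',round(np.degrees(np.arctan2(M[1,1],M[0,1])),2),'w',round(o['grip_width'],4),'F',np.round(o['ft_force'],1),'g',o['grasp_force'],'tip',bot.tip_extent,'q',np.round(o['joint_pos'],2))
    d=M.T@(np.array([x,y,z])-o['eef_pos'])/.05
    if yaw is None: w=np.zeros(3)
    else:
        a=np.radians(yaw); T=np.column_stack([[np.cos(a+np.pi/2),np.sin(a+np.pi/2),0],[np.cos(a),np.sin(a),0],[0,0,-1]])
        w=np.degrees((r.inv()*R.from_matrix(T)).as_rotvec())/5
    print('d',np.round(d,3),'w',np.round(w,3))
if __name__=='__main__': plan(*map(float,sys.argv[1:]))
E
python3 go.py .626 .274 .06 24.3
```

```text
t 0.9 pos [0.1723 0.4694 0.2423] yawY 69.84 w 0.0855 F [ 0.1 -0.   0.3] g 0.0 tip 0.011 q [1.22 0.24 0.01 1.34 0.   1.57]
d [-9.865 -0.541  3.646] w [ 0.    -0.     9.109]
```

Call:
drive_tool(rows=[{"dx": -9.865, "dy": -0.54, "dz": 2.4, "wz": 9.1, "hand": 85}, {"dx": -9.865, "dy": -0.54, "dz": 2.4, "wz": 9.1, "hand": 85}, {"dx": -9.865, "dy": -0.54, "dz": 2.4, "wz": 9.1, "hand": 85}, {"dx": -9.865, "dy": -0.54, "dz": 2.4, "wz": 9.1, "hand": 85}, {"dx": -9.865, "dy": -0.54, "dz": 2.4, "wz": 9.1, "hand": 85}, {"dx": -9.865, "dy": -0.54, "dz": 2.4, "wz": 9.1, "hand": 85}, {"dx": -9.865, "dy": -0.54, "dz": 2.4, "wz": 9.1, "hand": 85}, {"dx": -9.865, "dy": -0.54, "dz": 2.4, "wz": 9.1, "hand": 85}, {"dx": -9.865, "dy": -0.54, "dz": 2.4, "wz": 9.1, "hand": 85}, {"dx": -9.865, "dy": -0.54, "dz": 2.4, "wz": 9.1, "hand": 85}, {"dx": -9.865, "dy": -0.54, "dz": 2.4, "wz": 9.1, "hand": 85}, {"dx": -9.865, "dy": -0.54, "dz": 2.4, "wz": 9.1, "hand": 85}, {"dx": -9.865, "dy": -0.54, "dz": 2.4, "wz": 9.1, "hand": 85}, {"dx": -9.865, "dy": -0.54, "dz": 2.4, "wz": 9.1, "hand": 85}])

```text
invalid input at $.rows[0]: expected keys dx, dy, dz, wx, wy, wz, hand
```

```bash
python3 go.py .626 .274 .014 24.3
```

```text
t 0.9 pos [0.1723 0.4694 0.2423] yawY 69.84 w 0.0855 F [ 0.1 -0.   0.3] g 0.0 tip 0.011 q [1.22 0.24 0.01 1.34 0.   1.57]
d [-9.865 -0.541  4.566] w [ 0.    -0.     9.109]
```

Call:
drive_tool(rows=[{"dx": -9.865, "dy": -0.54, "dz": 2.4, "wx": 0, "wy": 0, "wz": 9.1, "hand": 85}, {"dx": -9.865, "dy": -0.54, "dz": 2.4, "wx": 0, "wy": 0, "wz": 9.1, "hand": 85}, {"dx": -9.865, "dy": -0.54, "dz": 2.4, "wx": 0, "wy": 0, "wz": 9.1, "hand": 85}, {"dx": -9.865, "dy": -0.54, "dz": 2.4, "wx": 0, "wy": 0, "wz": 9.1, "hand": 85}, {"dx": -9.865, "dy": -0.54, "dz": 2.4, "wx": 0, "wy": 0, "wz": 9.1, "hand": 85}, {"dx": -9.865, "dy": -0.54, "dz": 2.4, "wx": 0, "wy": 0, "wz": 9.1, "hand": 85}, {"dx": -9.865, "dy": -0.54, "dz": 2.4, "wx": 0, "wy": 0, "wz": 9.1, "hand": 85}, {"dx": -9.865, "dy": -0.54, "dz": 2.4, "wx": 0, "wy": 0, "wz": 9.1, "hand": 85}, {"dx": -9.865, "dy": -0.54, "dz": 2.4, "wx": 0, "wy": 0, "wz": 9.1, "hand": 85}, {"dx": -9.865, "dy": -0.54, "dz": 2.4, "wx": 0, "wy": 0, "wz": 9.1, "hand": 85}, {"dx": -9.865, "dy": -0.54, "dz": 2.4, "wx": 0, "wy": 0, "wz": 9.1, "hand": 85}, {"dx": -9.865, "dy": -0.54, "dz": 2.4, "wx": 0, "wy": 0, "wz": 9.1, "hand": 85}, {"dx": -9.865, "dy": -0.54, "dz": 2.4, "wx": 0, "wy": 0, "wz": 9.1, "hand": 85}])

```text
clock: 2.2
eef_pos: [0.6252, 0.2745, 0.1223]
tool_rot: [0.542, 0.84, -0.0, -0.0]
ft_force: [-0.3, -0.2, 0.7]
grip_width: 0.0849
grasp_force: 0.0
```

```bash
python3 go.py .626 .274 .014 24.3
```

```text
t 2.2 pos [0.6252 0.2745 0.1223] yawY 24.37 w 0.0849 F [-0.3 -0.2  0.7] g 0.0 tip 0.011 q [0.41 0.67 0.37 1.27 0.   1.56]
d [-0.017  0.013  2.165] w [-0.01  -0.006  0.014]
```

Call:
drive_tool(rows=[{"dx": 0, "dy": 0, "dz": 1, "wx": 0, "wy": 0, "wz": 0, "hand": 85}, {"dx": 0, "dy": 0, "dz": 1.7, "wx": 0, "wy": 0, "wz": 0, "hand": 85}, {"dx": 0, "dy": 0, "dz": 2.16, "wx": 0, "wy": 0, "wz": 0, "hand": 85}, {"dx": 0, "dy": 0, "dz": 2.16, "wx": 0, "wy": 0, "wz": 0, "hand": 85}, {"dx": 0, "dy": 0, "dz": 2.16, "wx": 0, "wy": 0, "wz": 0, "hand": 50}, {"dx": 0, "dy": 0, "dz": 2.16, "wx": 0, "wy": 0, "wz": 0, "hand": 50}, {"dx": 0, "dy": 0, "dz": 2.16, "wx": 0, "wy": 0, "wz": 0, "hand": 50}, {"dx": 0, "dy": 0, "dz": 2.16, "wx": 0, "wy": 0, "wz": 0, "hand": 50}])

```text
clock: 3.0
eef_pos: [0.6279, 0.2756, 0.0182]
tool_rot: [0.542, 0.84, 0.003, 0.001]
ft_force: [-0.6, 1.0, 7.3]
grip_width: 0.0569
grasp_force: 64.3
```

```bash
python3 go.py .626 .274 .014 24.3
```

```text
t 3.0 pos [0.6279 0.2756 0.0182] yawY 24.38 w 0.0569 F [-0.6  1.   7.3] g 64.32101011276245 tip 0.011 q [0.41 0.76 0.24 1.05 0.   1.56]
d [-0.012 -0.049  0.083] w [ 0.072 -0.007  0.015]
```

```bash
python3 - <<'E'
from h import *
a=bot.camera('scene');b=bot.camera('top')
c=np.hstack([cv2.resize(a[235:335,390:490],(390,390),interpolation=3),cv2.resize(b[150:250,120:220],(390,390),interpolation=3)])
cv2.imwrite('pics/g1.png',c[:,:,::-1]);o=bot.get_obs();print(o['eef_pos'],o['ft_force'],o['grip_width'],o['grasp_force'])
E
```

```text
[0.62793871 0.27556585 0.01818543] [0.58683285 1.07914517 7.52193251] 0.057032673202409734 64.32771563529968
```

View pics/g1.png

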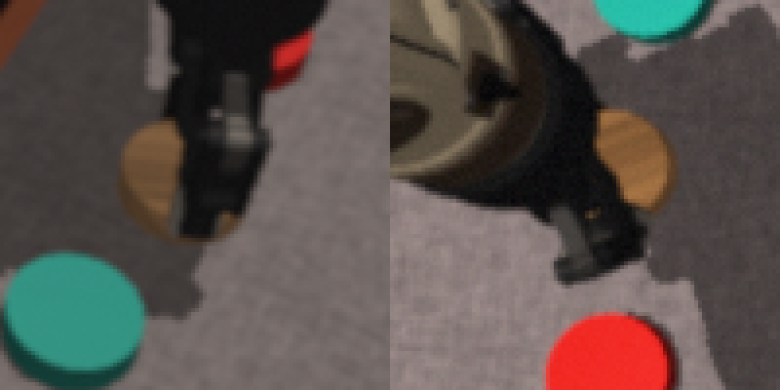

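```bash
python3 - <<'E'
from h import *
o=bot.get_obs();x,y,_=o['eef_pos']; cc=[]
for n,(u,v) in(('scene',(390,235)),('top',(120,150))):
    im=bot.camera(n); k=3.9; im2=cv2.resize(im[v:v+100,u:u+100],(390,390),interpolation=3)
    for z,col in((0,(0,0,255)),(.018,(0,255,0))):
        P=np.array([proj(n,(x+.03*np.cos(a),y+.03*np.sin(a),z)) for a in A]); cv2.polylines(im2,[np.int32((P-(u,v)+.5)*k)],True,col,1)
    for s in(-1,1):
        a=np.radians(24.38); p=[x+s*.0285*np.cos(a),y+s*.0285*np.sin(a),.018]; q=(np.array(proj(n,p))-(u,v)+.5)*k; cv2.circle(im2,tuple(np.int32(q)),4,(255,0,255),-1)
    cc.append(im2)
cv2.imwrite('pics/g2.png',np.hstack(cc)[:,:,::-1])
E
```

```text
(no output)
```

View pics/g2.png

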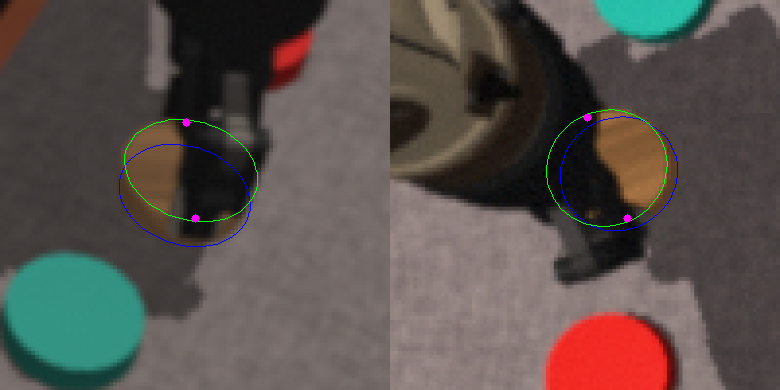

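Call:
drive_tool(rows=[{"dx": 0, "dy": 0, "dz": 0, "wx": 0, "wy": 0, "wz": 0, "hand": 74}, {"dx": 0, "dy": 0, "dz": 0, "wx": 0, "wy": 0, "wz": 0, "hand": 74}, {"dx": 0, "dy": 0, "dz": 0, "wx": 0, "wy": 0, "wz": 0, "hand": 74}])

```text
clock: 3.5
eef_pos: [0.626, 0.274, 0.0145]
tool_rot: [0.542, 0.84, -0.0, 0.0]
ft_force: [0.5, 0.2, 0.0]
grip_width: 0.0741
grasp_force: 0.0
```

```bash
python3 go.py .6275 .2745 .010 24.3
```

```text
t 3.5 pos [0.626  0.274  0.0145] yawY 24.34 w 0.0741 F [0.5 0.2 0. ] g 0.0 tip 0.011 q [ 0.41  0.76  0.24  1.05 -0.    1.56]
d [-0.003  0.031  0.089] w [0.001 0.001 0.008]
```

Call:
drive_tool(rows=[{"dx": 0, "dy": 0.02, "dz": 0.09, "wx": 0, "wy": 0, "wz": 0, "hand": 74}, {"dx": 0, "dy": 0.02, "dz": 0.17, "wx": 0, "wy": 0, "wz": 0, "hand": 74}, {"dx": 0, "dy": 0.02, "dz": 0.17, "wx": 0, "wy": 0, "wz": 0, "hand": 74}])

```text
clock: 3.8
eef_pos: [0.6261, 0.2741, 0.0043]
tool_rot: [0.542, 0.84, -0.001, -0.001]
ft_force: [-0.2, 0.1, -0.2]
grip_width: 0.0739
grasp_force: 0.0
```

Call:
drive_tool(rows=[{"dx": 0, "dy": 0, "dz": 0, "wx": 0, "wy": 0, "wz": 0, "hand": 50}, {"dx": 0, "dy": 0, "dz": 0, "wx": 0, "wy": 0, "wz": 0, "hand": 50}, {"dx": 0, "dy": 0, "dz": 0, "wx": 0, "wy": 0, "wz": 0, "hand": 50}])

```text
clock: 4.1
eef_pos: [0.6276, 0.2748, 0.0067]
tool_rot: [0.542, 0.84, 0.001, 0.0]
ft_force: [-0.5, 0.8, 3.6]
grip_width: 0.0584
grasp_force: 66.6
```

Call:
drive_tool(rows=[{"dx": 0, "dy": 0.03, "dz": 0, "wx": 0, "wy": 0, "wz": 0, "hand": 74}, {"dx": 0, "dy": 0.03, "dz": 0, "wx": 0, "wy": 0, "wz": 0, "hand": 74}, {"dx": 0, "dy": 0.03, "dz": -0.02, "wx": 0, "wy": 0, "wz": -1.5, "hand": 74}, {"dx": 0, "dy": 0.03, "dz": -0.02, "wx": 0, "wy": 0, "wz": -18, "hand": 74}, {"dx": 0, "dy": 0.03, "dz": -0.02, "wx": 0, "wy": 0, "wz": -18, "hand": 74}, {"dx": 0, "dy": 0.03, "dz": -0.02, "wx": 0, "wy": 0, "wz": -18, "hand": 74}, {"dx": 0, "dy": 0.03, "dz": -0.02, "wx": 0, "wy": 0, "wz": -18, "hand": 74}, {"dx": 0, "dy": 0.03, "dz": -0.02, "wx": 0, "wy": 0, "wz": -18, "hand": 74}, {"dx": 0, "dy": 0.03, "dz": -0.02, "wx": 0, "wy": 0, "wz": -18, "hand": 74}, {"dx": 0, "dy": 0.03, "dz": -0.02, "wx": 0, "wy": 0, "wz": -18, "hand": 74}, {"dx": 0, "dy": 0.03, "dz": -0.02, "wx": 0, "wy": 0, "wz": -18, "hand": 74}, {"dx": 0, "dy": 0.03, "dz": -0.02, "wx": 0, "wy": 0, "wz": -18, "hand": 74}, {"dx": 0, "dy": 0.03, "dz": -0.02, "wx": 0, "wy": 0, "wz": -18, "hand": 74}, {"dx": 0, "dy": 0.03, "dz": -0.02, "wx": 0, "wy": 0, "wz": -18, "hand": 74}, {"dx": 0, "dy": 0.03, "dz": -0.02, "wx": 0, "wy": 0, "wz": -18, "hand": 74}])

```text
clock: 5.6
eef_pos: [0.628, 0.275, 0.0064]
tool_rot: [-0.21, 0.978, -0.0, -0.0]
ft_force: [-0.3, -0.6, -1.2]
grip_width: 0.0741
grasp_force: 0.0
```

```bash
python3 go.py .6275 .2748 .007 114.3
```

```text
t 5.6 pos [0.628  0.275  0.0064] yawY 114.23 w 0.0741 F [-0.3 -0.6 -1.2] g 0.0 tip 0.011 q [ 0.41  0.78  0.24  1.04 -0.   -0.01]
d [ 0.011  0.001 -0.012] w [ 0.    -0.009 -0.014]
```

Now grip and lift.

Call:
drive_tool(rows=[{"dx": 0, "dy": 0, "dz": 0, "wx": 0, "wy": 0, "wz": 0, "hand": 50}, {"dx": 0, "dy": 0, "dz": 0, "wx": 0, "wy": 0, "wz": 0, "hand": 50}, {"dx": 0, "dy": 0, "dz": 0, "wx": 0, "wy": 0, "wz": 0, "hand": 50}, {"dx": 0, "dy": 0, "dz": -0.2, "wx": 0, "wy": 0, "wz": 0, "hand": 50}, {"dx": 0, "dy": 0, "dz": -0.6, "wx": 0, "wy": 0, "wz": 0, "hand": 50}, {"dx": 0, "dy": 0, "dz": -1.2, "wx": 0, "wy": 0, "wz": 0, "hand": 50}, {"dx": 0, "dy": 0, "dz": -1.8, "wx": 0, "wy": 0, "wz": 0, "hand": 50}, {"dx": 0, "dy": 0, "dz": -2, "wx": 0, "wy": 0, "wz": 0, "hand": 50}, {"dx": 0, "dy": 0, "dz": -2, "wx": 0, "wy": 0, "wz": 0, "hand": 50}])

```text
clock: 6.5
eef_pos: [0.6296, 0.2757, 0.1093]
tool_rot: [-0.211, 0.978, 0.0, 0.002]
ft_force: [0.4, 0.1, -0.1]
grip_width: 0.0583
grasp_force: 64.0
```

```bash
python3 go.py .594 .0155 .1 114.3
```

```text
t 6.5 pos [0.6296 0.2757 0.1093] yawY 114.33 w 0.0583 F [ 0.4  0.1 -0.1] g 64.0406334400177 tip 0.011 q [ 0.41  0.69  0.36  1.24 -0.   -0.01]
d [ 2.794 -4.448  0.173] w [-0.001  0.053  0.007]
```

Call:
drive_tool(rows=[{"dx": 0.4, "dy": -0.6, "dz": 0, "wx": 0, "wy": 0, "wz": 0, "hand": 50}, {"dx": 2.8, "dy": -4.45, "dz": 0, "wx": 0, "wy": 0, "wz": 0, "hand": 50}, {"dx": 2.8, "dy": -4.45, "dz": 0, "wx": 0, "wy": 0, "wz": 0, "hand": 50}, {"dx": 2.8, "dy": -4.45, "dz": 0, "wx": 0, "wy": 0, "wz": 0, "hand": 50}, {"dx": 2.8, "dy": -4.45, "dz": 0, "wx": 0, "wy": 0, "wz": 0, "hand": 50}, {"dx": 2.8, "dy": -4.45, "dz": 0, "wx": 0, "wy": 0, "wz": 0, "hand": 50}, {"dx": 2.8, "dy": -4.45, "dz": 0, "wx": 0, "wy": 0, "wz": 0, "hand": 50}, {"dx": 2.8, "dy": -4.45, "dz": 0, "wx": 0, "wy": 0, "wz": 0, "hand": 50}, {"dx": 2.8, "dy": -4.45, "dz": 0, "wx": 0, "wy": 0, "wz": 0, "hand": 50}])

```text
clock: 7.4
eef_pos: [0.592, 0.0156, 0.1057]
tool_rot: [-0.211, 0.977, 0.0, -0.001]
ft_force: [-0.0, 0.1, -0.1]
grip_width: 0.0579
grasp_force: 64.1
```

```bash
python3 - <<'E'
from h import *
from go import plan
plan(.594,.0155,.07,114.3)
o=bot.get_obs();x,y,z=o['eef_pos']; cc=[]
for n,(u,v) in(('scene',(275,140)),('top',(255,160))):
    im=bot.camera(n); k=3.9; cv2.imwrite(f'pics/{n}1.png',im[:,:,::-1]); im2=cv2.resize(im[v:v+100,u:u+100],(390,390),interpolation=3)
    for zz,col in((z-.0075,(0,0,255)),(z+.0105,(0,255,0))):
        P=np.array([proj(n,(x+.03*np.cos(a),y+.03*np.sin(a),zz)) for a in A]); cv2.polylines(im2,[np.int32((P-(u,v)+.5)*k)],True,col,1)
    cc.append(im2)
cv2.imwrite('pics/g3.png',np.hstack(cc)[:,:,::-1])
E
```

```text
t 7.4 pos [0.592  0.0156 0.1057] yawY 114.4 w 0.0579 F [-0.   0.1 -0.1] g 64.09230709075928 tip 0.011 q [ 0.03  0.51  0.04  1.1   0.   -0.4 ]
d [-0.036 -0.019  0.715] w [ 0.012 -0.015  0.021]
```

View pics/g3.png

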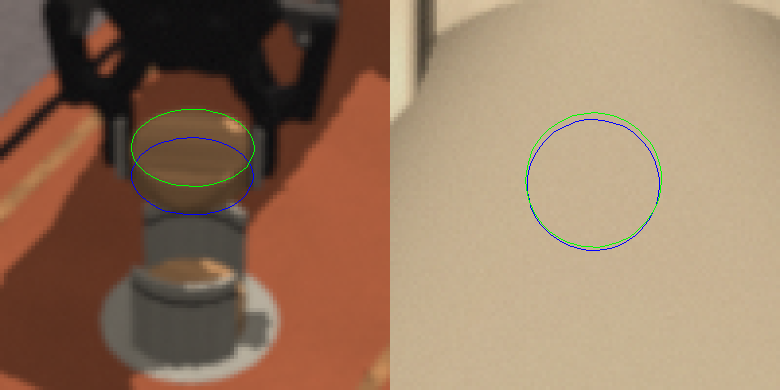

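Call:
drive_tool(rows=[{"dx": -0.046, "dy": -0.019, "dz": 0.2, "wx": 0, "wy": 0, "wz": 0, "hand": 50}, {"dx": -0.046, "dy": -0.019, "dz": 0.5, "wx": 0, "wy": 0, "wz": 0, "hand": 50}, {"dx": -0.046, "dy": -0.019, "dz": 0.7, "wx": 0, "wy": 0, "wz": 0, "hand": 50}, {"dx": -0.046, "dy": -0.019, "dz": 0.8, "wx": 0, "wy": 0, "wz": 0, "hand": 50}, {"dx": -0.046, "dy": -0.019, "dz": 0.9, "wx": 0, "wy": 0, "wz": 0, "hand": 50}, {"dx": -0.046, "dy": -0.019, "dz": 1.0, "wx": 0, "wy": 0, "wz": 0, "hand": 50}, {"dx": -0.046, "dy": -0.019, "dz": 1.1, "wx": 0, "wy": 0, "wz": 0, "hand": 50}, {"dx": -0.046, "dy": -0.019, "dz": 1.1, "wx": 0, "wy": 0, "wz": 0, "hand": 50}])

```text
clock: 8.3
eef_pos: [0.5945, 0.0147, 0.0512]
tool_rot: [-0.211, 0.978, 0.0, -0.001]
ft_force: [-0.4, 0.4, -0.5]
grip_width: 0.058
grasp_force: 64.1
```

```bash
python3 go.py .5945 .0157 .028 114.3
```

```text
t 8.3 pos [0.5945 0.0147 0.0512] yawY 114.34 w 0.058 F [-0.4  0.4 -0.5] g 64.0975821018219 tip 0.011 q [ 0.02  0.57 -0.02  0.98 -0.   -0.4 ]
d [-0.008  0.018  0.464] w [ 0.004 -0.011  0.007]
```

Call:
drive_tool(rows=[{"dx": 0, "dy": 0.015, "dz": 0.15, "wx": 0, "wy": 0, "wz": 0, "hand": 50}, {"dx": 0, "dy": 0.015, "dz": 0.3, "wx": 0, "wy": 0, "wz": 0, "hand": 50}, {"dx": 0, "dy": 0.015, "dz": 0.4, "wx": 0, "wy": 0, "wz": 0, "hand": 50}, {"dx": 0, "dy": 0.015, "dz": 0.4, "wx": 0, "wy": 0, "wz": 0, "hand": 50}])

```text
clock: 8.7
eef_pos: [0.5937, 0.0154, 0.0306]
tool_rot: [-0.211, 0.978, 0.0, -0.001]
ft_force: [0.1, 0.0, -0.4]
grip_width: 0.0584
grasp_force: 64.1
```

Call:
drive_tool(rows=[{"dx": 0, "dy": 0, "dz": 0.03, "wx": 0, "wy": 0, "wz": 0, "hand": 50}, {"dx": 0, "dy": 0, "dz": 0.06, "wx": 0, "wy": 0, "wz": 0, "hand": 50}, {"dx": 0, "dy": 0, "dz": 0.06, "wx": 0, "wy": 0, "wz": 0, "hand": 50}])

```text
clock: 9.0
eef_pos: [0.5947, 0.0154, 0.0288]
tool_rot: [-0.211, 0.978, -0.0, 0.0]
ft_force: [-0.1, 0.2, 0.3]
grip_width: 0.0582
grasp_force: 64.1
```

Call:
drive_tool(rows=[{"dx": 0, "dy": 0, "dz": 0.02, "wx": 0, "wy": 0, "wz": 0, "hand": 50}, {"dx": 0, "dy": 0, "dz": 0.04, "wx": 0, "wy": 0, "wz": 0, "hand": 50}, {"dx": 0, "dy": 0, "dz": 0.04, "wx": 0, "wy": 0, "wz": 0, "hand": 50}])

```text
clock: 9.3
eef_pos: [0.5946, 0.0154, 0.0267]
tool_rot: [-0.211, 0.978, -0.0, -0.0]
ft_force: [0.2, 0.3, 0.0]
grip_width: 0.0579
grasp_force: 64.1
```

Call:
drive_tool(rows=[{"dx": 0, "dy": 0, "dz": 0.02, "wx": 0, "wy": 0, "wz": 0, "hand": 50}, {"dx": 0, "dy": 0, "dz": 0.04, "wx": 0, "wy": 0, "wz": 0, "hand": 50}, {"dx": 0, "dy": 0, "dz": 0.04, "wx": 0, "wy": 0, "wz": 0, "hand": 50}])

```text
clock: 9.6
eef_pos: [0.5948, 0.0154, 0.0251]
tool_rot: [-0.211, 0.978, -0.0, 0.0]
ft_force: [-0.9, 0.9, 2.1]
grip_width: 0.0578
grasp_force: 64.4
```

Call:
drive_tool(rows=[{"dx": 0, "dy": 0, "dz": 0, "wx": 0, "wy": 0, "wz": 0, "hand": 72}, {"dx": 0, "dy": 0, "dz": 0, "wx": 0, "wy": 0, "wz": 0, "hand": 72}, {"dx": 0, "dy": 0, "dz": 0, "wx": 0, "wy": 0, "wz": 0, "hand": 72}, {"dx": 0, "dy": 0, "dz": -0.3, "wx": 0, "wy": 0, "wz": 0, "hand": 72}, {"dx": 0, "dy": 0, "dz": -1, "wx": 0, "wy": 0, "wz": 0, "hand": 74}, {"dx": 0, "dy": 0, "dz": -2, "wx": 0, "wy": 0, "wz": 0, "hand": 80}, {"dx": 0, "dy": 0, "dz": -2, "wx": 0, "wy": 0, "wz": 0, "hand": 85}])

```text
clock: 10.3
eef_pos: [0.5996, 0.0156, 0.1324]
tool_rot: [-0.211, 0.977, -0.001, 0.007]
ft_force: [1.1, 0.6, 0.1]
grip_width: 0.0847
grasp_force: 0.0
```

```bash
python3 go.py .504 -.2723 .07 24.3
```

```text
t 10.3 pos [0.5996 0.0156 0.1324] yawY 114.34 w 0.0847 F [1.1 0.6 0.1] g 0.0 tip 0.011 q [ 0.03  0.49  0.08  1.14 -0.   -0.4 ]
d [ 4.131 -4.451  1.219] w [ 0.066  0.163 18.009]
```

Call:
drive_tool(rows=[{"dx": 4.02, "dy": -4.5, "dz": 0, "wx": 0, "wy": 0, "wz": 18, "hand": 85}, {"dx": 4.02, "dy": -4.5, "dz": 0, "wx": 0, "wy": 0, "wz": 18, "hand": 85}, {"dx": 4.02, "dy": -4.5, "dz": 0, "wx": 0, "wy": 0, "wz": 18, "hand": 85}, {"dx": 4.02, "dy": -4.5, "dz": 0, "wx": 0, "wy": 0, "wz": 18, "hand": 85}, {"dx": 4.02, "dy": -4.5, "dz": 0, "wx": 0, "wy": 0, "wz": 18, "hand": 85}, {"dx": 4.02, "dy": -4.5, "dz": 0, "wx": 0, "wy": 0, "wz": 18, "hand": 85}, {"dx": 4.02, "dy": -4.5, "dz": 0, "wx": 0, "wy": 0, "wz": 18, "hand": 85}, {"dx": 4.02, "dy": -4.5, "dz": 0, "wx": 0, "wy": 0, "wz": 18, "hand": 85}, {"dx": 4.02, "dy": -4.5, "dz": 0.3, "wx": 0, "wy": 0, "wz": 18, "hand": 85}, {"dx": 4.02, "dy": -4.5, "dz": 0.6, "wx": 0, "wy": 0, "wz": 18, "hand": 85}, {"dx": 4.02, "dy": -4.5, "dz": 1, "wx": 0, "wy": 0, "wz": 18, "hand": 85}, {"dx": 4.02, "dy": -4.5, "dz": 1.3, "wx": 0, "wy": 0, "wz": 18, "hand": 85}, {"dx": 4.02, "dy": -4.5, "dz": 1.3, "wx": 0, "wy": 0, "wz": 18, "hand": 85}, {"dx": 4.02, "dy": -4.5, "dz": 1.3, "wx": 0, "wy": 0, "wz": 18, "hand": 85}])

```text
clock: 11.7
eef_pos: [0.5041, -0.2723, 0.0596]
tool_rot: [0.542, 0.84, -0.0, -0.0]
ft_force: [0.2, -0.0, 0.1]
grip_width: 0.0848
grasp_force: 0.0
```

```bash
python3 go.py .504 -.2723 .004 24.3
python3 - <<'E'
from h import *
im=bot.camera('scene'); cv2.imwrite('pics/scene2.png',im[:,:,::-1])
u,v=275,140; cv2.imwrite('pics/g4.png',np.hstack([cv2.resize(im[v:v+100,u:u+100],(390,390),interpolation=3),cv2.resize(im[100:200,190:290],(390,390),interpolation=3)])[:,:,::-1])
E
```

```text
t 11.7 pos [ 0.5041 -0.2723  0.0596] yawY 24.35 w 0.0848 F [ 0.2 -0.   0.1] g 0.0 tip 0.011 q [-0.5   0.52 -0.08  0.97  0.    0.65]
d [ 1.000e-03 -1.000e-03  1.113e+00] w [-0.005 -0.007  0.01 ]
```

View pics/g4.png

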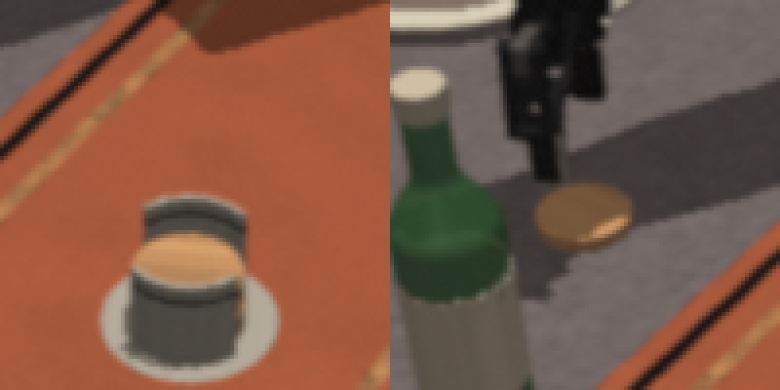

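Call:
drive_tool(rows=[{"dx": 0, "dy": 0, "dz": 0.6, "wx": 0, "wy": 0, "wz": 0, "hand": 80}, {"dx": 0, "dy": 0, "dz": 1.0, "wx": 0, "wy": 0, "wz": 0, "hand": 76}, {"dx": 0, "dy": 0, "dz": 1.08, "wx": 0, "wy": 0, "wz": 0, "hand": 74}, {"dx": 0, "dy": 0, "dz": 1.08, "wx": 0, "wy": 0, "wz": 0, "hand": 74}, {"dx": 0, "dy": 0, "dz": 1.08, "wx": 0, "wy": 0, "wz": 0, "hand": 50}, {"dx": 0, "dy": 0, "dz": 1.08, "wx": 0, "wy": 0, "wz": 0, "hand": 50}, {"dx": 0, "dy": 0, "dz": 1.08, "wx": 0, "wy": 0, "wz": 0, "hand": 50}, {"dx": 0, "dy": 0, "dz": 1.08, "wx": 0, "wy": 0, "wz": 0, "hand": 50}])

```text
clock: 12.55
eef_pos: [0.5059, -0.2733, 0.0081]
tool_rot: [0.542, 0.84, 0.0, 0.002]
ft_force: [-1.1, 1.2, 6.5]
grip_width: 0.0575
grasp_force: 64.3
```

```bash
python3 go.py .504 -.2723 .006 24.3
```

```text
t 12.55 pos [ 0.5059 -0.2733  0.0081] yawY 24.35 w 0.0575 F [-1.1  1.2  6.5] g 64.32139277458191 tip 0.011 q [-0.5   0.58 -0.13  0.85 -0.    0.65]
d [ 0.035 -0.027  0.043] w [0.03  0.041 0.009]
```

Call:
drive_tool(rows=[{"dx": 0, "dy": 0.03, "dz": 0, "wx": 0, "wy": 0, "wz": 0, "hand": 74}, {"dx": 0, "dy": 0.03, "dz": 0, "wx": 0, "wy": 0, "wz": 0, "hand": 74}, {"dx": 0, "dy": 0.03, "dz": 0, "wx": 0, "wy": 0, "wz": -1.5, "hand": 74}, {"dx": 0, "dy": 0.03, "dz": 0, "wx": 0, "wy": 0, "wz": -18, "hand": 74}, {"dx": 0, "dy": 0.03, "dz": 0, "wx": 0, "wy": 0, "wz": -18, "hand": 74}, {"dx": 0, "dy": 0.03, "dz": 0, "wx": 0, "wy": 0, "wz": -18, "hand": 74}, {"dx": 0, "dy": 0.03, "dz": 0, "wx": 0, "wy": 0, "wz": -18, "hand": 74}, {"dx": 0, "dy": 0.03, "dz": 0, "wx": 0, "wy": 0, "wz": -18, "hand": 74}, {"dx": 0, "dy": 0.03, "dz": 0, "wx": 0, "wy": 0, "wz": -18, "hand": 74}, {"dx": 0, "dy": 0.03, "dz": 0, "wx": 0, "wy": 0, "wz": -18, "hand": 74}, {"dx": 0, "dy": 0.03, "dz": 0, "wx": 0, "wy": 0, "wz": -18, "hand": 74}, {"dx": 0, "dy": 0.03, "dz": 0, "wx": 0, "wy": 0, "wz": -18, "hand": 74}, {"dx": 0, "dy": 0.03, "dz": 0, "wx": 0, "wy": 0, "wz": -18, "hand": 74}, {"dx": 0, "dy": 0.03, "dz": 0, "wx": 0, "wy": 0, "wz": -18, "hand": 74}, {"dx": 0, "dy": 0.03, "dz": 0, "wx": 0, "wy": 0, "wz": -18, "hand": 74}])

```text
clock: 14.05
eef_pos: [0.5055, -0.2717, 0.0057]
tool_rot: [-0.21, 0.978, 0.0, -0.0]
ft_force: [0.5, 0.6, 0.4]
grip_width: 0.074
grasp_force: 0.0
```

```bash
python3 go.py .504 -.2723 .006 114.3
```

```text
t 14.05 pos [ 0.5055 -0.2717  0.0057] yawY 114.24 w 0.074 F [0.5 0.6 0.4] g 0.0 tip 0.011 q [-0.49  0.59 -0.13  0.85  0.   -0.92]
d [ 0.033  0.002 -0.006] w [ 0.003 -0.002 -0.013]
```

Call:
drive_tool(rows=[{"dx": 0, "dy": 0, "dz": 0, "wx": 0, "wy": 0, "wz": 0, "hand": 50}, {"dx": 0, "dy": 0, "dz": 0, "wx": 0, "wy": 0, "wz": 0, "hand": 50}, {"dx": 0, "dy": 0, "dz": 0, "wx": 0, "wy": 0, "wz": 0, "hand": 50}, {"dx": 0, "dy": 0, "dz": 0, "wx": 0, "wy": 0, "wz": 0, "hand": 50}])

```text
clock: 14.45
eef_pos: [0.5062, -0.2721, 0.0068]
tool_rot: [-0.21, 0.978, -0.0, 0.001]
ft_force: [-0.5, 0.2, 5.6]
grip_width: 0.0573
grasp_force: 66.8
```

Call:
drive_tool(rows=[{"dx": 0, "dy": 0, "dz": -0.2, "wx": 0, "wy": 0, "wz": 0, "hand": 50}, {"dx": 0, "dy": 0, "dz": -0.6, "wx": 0, "wy": 0, "wz": 0, "hand": 50}, {"dx": 0, "dy": 0, "dz": -1.2, "wx": 0, "wy": 0, "wz": 0, "hand": 50}, {"dx": 0, "dy": 0, "dz": -1.8, "wx": 0, "wy": 0, "wz": 0, "hand": 50}, {"dx": 0, "dy": 0, "dz": -2.2, "wx": 0, "wy": 0, "wz": 0, "hand": 50}, {"dx": 0, "dy": 0, "dz": -2.2, "wx": 0, "wy": 0, "wz": 0, "hand": 50}, {"dx": 0, "dy": 0, "dz": -2.2, "wx": 0, "wy": 0, "wz": 0, "hand": 50}, {"dx": 0, "dy": 0, "dz": -2.2, "wx": 0, "wy": 0, "wz": 0, "hand": 50}])

```text
clock: 15.25
eef_pos: [0.5046, -0.2713, 0.1144]
tool_rot: [-0.211, 0.978, 0.001, -0.001]
ft_force: [0.3, 0.4, -0.7]
grip_width: 0.0578
grasp_force: 64.0
```

```bash
python3 go.py .5946 .0154 .115 114.3
```

```text
t 15.25 pos [ 0.5046 -0.2713  0.1144] yawY 114.33 w 0.0578 F [ 0.3  0.4 -0.7] g 64.03255820274353 tip 0.011 q [-0.49  0.47 -0.01  1.1   0.   -0.92]
d [-4.002  4.483 -0.008] w [ 0.025 -0.019  0.006]
```

Call:
drive_tool(rows=[{"dx": -0.5, "dy": 0.56, "dz": 0, "wx": 0, "wy": 0, "wz": 0, "hand": 50}, {"dx": -4, "dy": 4.48, "dz": 0, "wx": 0, "wy": 0, "wz": 0, "hand": 50}, {"dx": -4, "dy": 4.48, "dz": 0, "wx": 0, "wy": 0, "wz": 0, "hand": 50}, {"dx": -4, "dy": 4.48, "dz": 0, "wx": 0, "wy": 0, "wz": 0, "hand": 50}, {"dx": -4, "dy": 4.48, "dz": 0, "wx": 0, "wy": 0, "wz": 0, "hand": 50}, {"dx": -4, "dy": 4.48, "dz": 0, "wx": 0, "wy": 0, "wz": 0, "hand": 50}, {"dx": -4, "dy": 4.48, "dz": 0, "wx": 0, "wy": 0, "wz": 0, "hand": 50}, {"dx": -4, "dy": 4.48, "dz": 0, "wx": 0, "wy": 0, "wz": 0, "hand": 50}, {"dx": -4, "dy": 4.48, "dz": 0, "wx": 0, "wy": 0, "wz": 0, "hand": 50}, {"dx": -4, "dy": 4.48, "dz": 0, "wx": 0, "wy": 0, "wz": 0, "hand": 50}, {"dx": -4, "dy": 4.48, "dz": 0, "wx": 0, "wy": 0, "wz": 0, "hand": 50}])

```text
clock: 16.35
eef_pos: [0.595, 0.0129, 0.1157]
tool_rot: [-0.21, 0.978, -0.0, -0.0]
ft_force: [0.2, -0.8, -0.1]
grip_width: 0.0574
grasp_force: 64.0
```

```bash
python3 go.py .5946 .0154 .055 114.3; python3 - <<'E'
from h import *
o=bot.get_obs();x,y,z=o['eef_pos']
u,v=275,140;im=bot.camera('scene');k=5;im2=cv2.resize(im[v:v+100,u:u+100],(500,500),interpolation=3)
for zz,col in((z-.0065,(0,0,255)),(z+.0035,(0,255,0))):
    P=np.array([proj('scene',(x+.03*np.cos(a),y+.03*np.sin(a),zz)) for a in A]); cv2.polylines(im2,[np.int32((P-(u,v)+.5)*k)],True,col,1)
cv2.imwrite('pics/g5.png',im2[:,:,::-1])
E
```

```text
t 16.35 pos [0.595  0.0129 0.1157] yawY 114.19 w 0.0574 F [ 0.2 -0.8 -0.1] g 64.031081199646 tip 0.011 q [ 0.02  0.51  0.06  1.12 -0.   -0.4 ]
d [-0.014  0.05   1.213] w [ 0.    -0.008 -0.022]
```

View pics/g5.png

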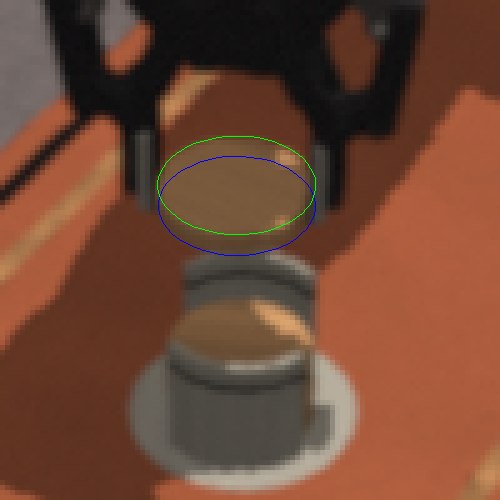

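Call:
drive_tool(rows=[{"dx": 0, "dy": 0.02, "dz": 0.4, "wx": 0, "wy": 0, "wz": 0, "hand": 50}, {"dx": 0, "dy": 0.02, "dz": 0.7, "wx": 0, "wy": 0, "wz": 0, "hand": 50}, {"dx": 0, "dy": 0.02, "dz": 0.9, "wx": 0, "wy": 0, "wz": 0, "hand": 50}, {"dx": 0, "dy": 0.02, "dz": 1.0, "wx": 0, "wy": 0, "wz": 0, "hand": 50}, {"dx": 0, "dy": 0.02, "dz": 1.0, "wx": 0, "wy": 0, "wz": 0, "hand": 50}, {"dx": 0, "dy": 0.02, "dz": 1.0, "wx": 0, "wy": 0, "wz": 0, "hand": 50}])

```text
clock: 17.0
eef_pos: [0.5955, 0.0154, 0.0664]
tool_rot: [-0.211, 0.978, -0.0, 0.0]
ft_force: [-0.2, 0.3, 0.1]
grip_width: 0.0573
grasp_force: 64.0
```

```bash
python3 go.py .5946 .0154 .046 114.3
```

```text
t 17.0 pos [0.5955 0.0154 0.0664] yawY 114.32 w 0.0573 F [-0.2  0.3  0.1] g 64.03098821640015 tip 0.011 q [ 0.03  0.55 -0.    1.01 -0.   -0.4 ]
d [0.018 0.007 0.407] w [-0.004  0.01   0.005]
```

Call:
drive_tool(rows=[{"dx": 0.01, "dy": 0, "dz": 0.1, "wx": 0, "wy": 0, "wz": 0, "hand": 50}, {"dx": 0.01, "dy": 0, "dz": 0.2, "wx": 0, "wy": 0, "wz": 0, "hand": 50}, {"dx": 0.01, "dy": 0, "dz": 0.3, "wx": 0, "wy": 0, "wz": 0, "hand": 50}, {"dx": 0.01, "dy": 0, "dz": 0.36, "wx": 0, "wy": 0, "wz": 0, "hand": 50}, {"dx": 0.01, "dy": 0, "dz": 0.4, "wx": 0, "wy": 0, "wz": 0, "hand": 50}, {"dx": 0.01, "dy": 0, "dz": 0.4, "wx": 0, "wy": 0, "wz": 0, "hand": 50}])

```text
clock: 17.6
eef_pos: [0.5943, 0.0155, 0.0453]
tool_rot: [-0.211, 0.978, 0.0, -0.0]
ft_force: [-0.8, 0.2, -0.0]
grip_width: 0.0576
grasp_force: 63.9
```

Call:
drive_tool(rows=[{"dx": 0, "dy": 0, "dz": 0.02, "wx": 0, "wy": 0, "wz": 0, "hand": 50}, {"dx": 0, "dy": 0, "dz": 0.04, "wx": 0, "wy": 0, "wz": 0, "hand": 50}, {"dx": 0, "dy": 0, "dz": 0.04, "wx": 0, "wy": 0, "wz": 0, "hand": 50}])

```text
clock: 17.9
eef_pos: [0.5946, 0.0154, 0.0438]
tool_rot: [-0.211, 0.978, -0.0, -0.0]
ft_force: [0.1, 0.1, -0.7]
grip_width: 0.0571
grasp_force: 63.9
```

Call:
drive_tool(rows=[{"dx": 0, "dy": 0, "dz": 0.015, "wx": 0, "wy": 0, "wz": 0, "hand": 50}, {"dx": 0, "dy": 0, "dz": 0.03, "wx": 0, "wy": 0, "wz": 0, "hand": 50}, {"dx": 0, "dy": 0, "dz": 0.03, "wx": 0, "wy": 0, "wz": 0, "hand": 50}])

```text
clock: 18.2
eef_pos: [0.5948, 0.0154, 0.0427]
tool_rot: [-0.211, 0.978, -0.0, 0.0]
ft_force: [-0.5, 0.4, 1.4]
grip_width: 0.0575
grasp_force: 65.2
```

Contact; release and lift clear.

Call:
drive_tool(rows=[{"dx": 0, "dy": 0, "dz": 0.01, "wx": 0, "wy": 0, "wz": 0, "hand": 50}, {"dx": 0, "dy": 0, "dz": 0.01, "wx": 0, "wy": 0, "wz": 0, "hand": 72}, {"dx": 0, "dy": 0, "dz": 0.01, "wx": 0, "wy": 0, "wz": 0, "hand": 72}, {"dx": 0, "dy": 0, "dz": 0.01, "wx": 0, "wy": 0, "wz": 0, "hand": 72}, {"dx": 0, "dy": 0, "dz": -0.3, "wx": 0, "wy": 0, "wz": 0, "hand": 72}, {"dx": 0, "dy": 0, "dz": -1, "wx": 0, "wy": 0, "wz": 0, "hand": 74}, {"dx": 0, "dy": 0, "dz": -2, "wx": 0, "wy": 0, "wz": 0, "hand": 74}, {"dx": 3, "dy": 0, "dz": -2.5, "wx": 0, "wy": 0, "wz": 0, "hand": 74}, {"dx": 4, "dy": 0, "dz": -2.5, "wx": 0, "wy": 0, "wz": 0, "hand": 74}, {"dx": 4, "dy": 0, "dz": -2.5, "wx": 0, "wy": 0, "wz": 0, "hand": 74}, {"dx": 4, "dy": 0, "dz": -2.5, "wx": 0, "wy": 0, "wz": 0, "hand": 74}, {"dx": 4, "dy": 0, "dz": -2.5, "wx": 0, "wy": 0, "wz": 0, "hand": 74}])

```text
clock: 19.4
eef_pos: [0.4062, -0.068, 0.167]
tool_rot: [-0.209, 0.978, 0.001, -0.002]
ft_force: [0.5, 0.1, 0.1]
grip_width: 0.0744
grasp_force: 0.0
```

```bash
python3 - <<'E'
from h import *
im=bot.camera('scene');u,v=285,165;im2=cv2.resize(im[v:v+80,u:u+80],(400,400),interpolation=3)
cv2.imwrite('pics/g6.png',np.hstack([im2,cv2.resize(im[100:340,190:490],(500,400))])[:,:,::-1][:, :800])
o=bot.get_obs();print(o['clock'],o['eef_pos'],o['joint_vel'])
E
```

```text
19.45 [ 0.40961539 -0.06773963  0.16754956] [ 0.0319666   0.05432646  0.08753823 -0.03219925  0.01090747  0.0122309 ]
```

View pics/g6.png

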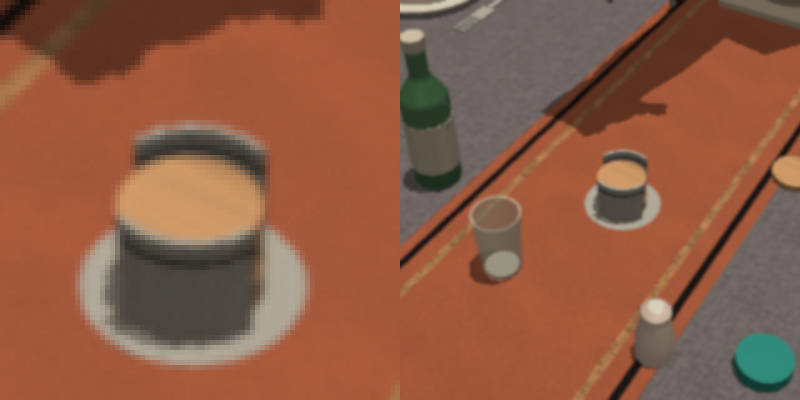

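```bash
python3 -c "
from workcell import bot
print(bot.job_done())"
```

```text
the job is handed in; nothing more can be done
None
```

The job is handed in at about 19.5 s: I added one thick and one thin coaster to the thick one already in the holder. In the last picture the pile looks flat and level with the black line, with the spare thin coaster untouched on the table and the bottle, tea glass and shaker where they were; no verdict came back.

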